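# Sort returned spring clamps by feel and refill the kit case

### The arm

A 7-joint arm with a two-finger parallel gripper is mounted at the origin on the work surface. World frame = base frame: x ahead of the robot, y to its left, z up, the work surface at z = 0. Lengths are in mm, angles in degrees, forces in N, time in s.
With the tool pointing down it reaches from about 400 to 900 mm from the base axis. Payload 5.6 kg.
Tool frame: the origin (TCP) lies where the fingers leave the gripper's body, on its centre line; the fingertips stand 88 mm ahead of it and the grasp point (between the pads) lies 69 mm ahead of it; z points along the fingers, y is the direction in which the jaws open and shut (so a half turn about z gives the same grasp; the last joint's range is limited). The gripper opens to 92 mm and grips with 3 to 60 N. Pads are 20 mm wide; open, the fingers measure 128 mm over their backs; the gripper's body (75 mm by 189 mm) begins 69 mm behind the grasp point.
Start: joints at [-77.292, 26.786, -0.665, 91.828, 0.344, 61.387, -3.226], TCP at [170.153, 627.338, 302.692] pointing down, gripper open.
Joint ranges: [-144.91, 144.91], [-17.63, 115.5], [-89.93, 88.59], [15.96, 139.68], [-74.01, 254.01], [8.47, 105.57], [-167.45, 167.45]. Speed limits (degrees/s): [147.25, 147.25, 180, 180, 180, 180, 180].

### API

Orientations are given as a 3x3 rotation matrix whose columns are the frame's x, y, z axes.
In Python, from plant import * gives the robot as it stands. Calls block until the motion is done:
- move_pose(position, orientation): joint-space move of the TCP to a pose.
- servo_line(position, vel=150, rot=None): straight line of the TCP; rot=None keeps the orientation; vel is the mean speed in mm/s.
- set_joints(angles): joint-space move.
- open_gripper() and clamp(grip_force=None): open the fingers fully, or close them until they stop; grip_force is the grip in N (None keeps the last).
- sleep(seconds).
- solve_ik(position, orientation): joint angles nearest the present ones, or None.
- read_camera(name): name is "side" or "top" or "wrist"; returns (picture, depth): 480x640x3 uint8, blue, green, red; 480x640 float32, mm along the optical axis (not along the pixel's ray), 0 where there is no reading.
- calibration(name): a dict with "vfov" (degrees; the focal length in pixels is half the picture's height over the tangent of half this angle, whatever the lens; pixels are square), "cx", "cy" (the principal point, pixels), "world_from_camera" (4x4, takes a point from camera to world coordinates). Camera axes: x right, y down, z forward; pixel columns grow to the right and rows downward; lengths in mm; the calibration is good to about 2 mm. The wrist camera is an equidistant fisheye: a pixel r from the principal point sees the ray r / f radians off the axis. A picture is of the moment at which its call begins: read the wrist's pose just before it. calibration takes no time and is no camera call; for the wrist camera it gives the pose at the moment of the call.
A pose or a line that the arm cannot do raises Unreachable and nothing moves.
- hand_in(): hands the job in, once; it reports no verdict.
Readings, each from a call of its own:
- current_time(): time.
- current_joint_positions(): joint angles.
- current_joint_vel(): joint speeds.
- current_joint_torque(): joint torques, N m.
- current_tcp_pos(): TCP position.
- current_tcp_rot(): TCP orientation.
- current_contact_force(): force on the tool from outside, world axes, zero at the start.
- current_ft_torque(): the same for the moment, N m.
- current_width(): finger opening in mm.
Only numpy, scipy, OpenCV 4.12 (cv2) and the standard library are available. Lean on these libraries where they do the work, as an engineer would, in place of code of your own. Each camera call takes 0.05 s, during which the arm holds its last target.

### The job

Two spring clamps have come back from a job and lie on the grey mat: squeeze their handles until the jaws open, to feel which spring is still strong and which is tired. Put the tired clamp into the yellow scrap bin, and press the strong one into the empty cutout of the kit case, fully home with its jaws shut. Do not disturb the carton, the tin and the shackle.

Things in the scene. Friction and masses are not known exactly. Their poses are not given: they have to be found in the camera images.
- clamp_a: One of two alike spring clamps lying flat on the mat (steel levers on a pin, red handle sleeves and jaw pads), 130 mm long, 28 mm thick, 150 g. Its spring may be strong or tired; this cannot be seen. Origin: on the underside below the pin; z up, x from handles (ends at x = -76 mm) to jaws (tips at x = +54 mm). The frame rides on the +y lever: it turns by half the opening when squeezed.
- clamp_a_handles (a point): Between clamp_a's two handles at x = -55 mm, mid-thickness (14 mm above its underside): squeeze across y here to open the jaws. The handles are 58 mm over their outsides here (68 mm at the ends, 33 mm wide near the pin), 16 mm thick (6 to 22 mm above the underside), and come together 55 mm per rad of opening; let go, the spring parts them. Lifted by the handles the clamp hangs nose down.
- clamp_a_cheeks (a point): In the middle of clamp_a's body just ahead of the pin, x = +5 mm, mid-thickness. From x = -18 to +32 mm the body is 34 mm wide (y = -17 to +17 mm) with parallel sides and the full 28 mm thick (only a 3 mm pin head stands above it at x = 0); taken here across y the jaws stay shut.
- clamp_a_jaw (a joint): Opening of clamp_a in rad: 0 jaws shut (handles apart), 0.45 fully open. Squeezed across its handles point, a strong spring starts to give at about 5 N, opens 0.2 rad at about 12 N and fully at about 20 N; a tired one starts at about 1 N and is fully open by about 4 N.
- clamp_b: One of two alike spring clamps lying flat on the mat (steel levers on a pin, red handle sleeves and jaw pads), 130 mm long, 28 mm thick, 150 g. Its spring may be strong or tired; this cannot be seen. Origin: on the underside below the pin; z up, x from handles (ends at x = -76 mm) to jaws (tips at x = +54 mm). The frame rides on the +y lever: it turns by half the opening when squeezed.
- clamp_b_handles (a point): Between clamp_b's two handles at x = -55 mm, mid-thickness (14 mm above its underside): squeeze across y here to open the jaws. The handles are 58 mm over their outsides here (68 mm at the ends, 33 mm wide near the pin), 16 mm thick (6 to 22 mm above the underside), and come together 55 mm per rad of opening; let go, the spring parts them. Lifted by the handles the clamp hangs nose down.
- clamp_b_cheeks (a point): In the middle of clamp_b's body just ahead of the pin, x = +5 mm, mid-thickness. From x = -18 to +32 mm the body is 34 mm wide (y = -17 to +17 mm) with parallel sides and the full 28 mm thick (only a 3 mm pin head stands above it at x = 0); taken here across y the jaws stay shut.
- clamp_b_jaw (a joint): Opening of clamp_b in rad: 0 jaws shut (handles apart), 0.45 fully open. Squeezed across its handles point, a strong spring starts to give at about 5 N, opens 0.2 rad at about 12 N and fully at about 20 N; a tired one starts at about 1 N and is fully open by about 4 N.
- mat: Grey rubber returns mat fixed on the bench, 160 mm (its x) by 300 mm (its y), 4 mm thick; the clamps lie on it side by side along y, handles towards -x. Origin: centre of its underside.
- case: Grey kit case fixed on the bench, 210 mm (its x) by 260 mm (its y), walls 36 mm high; lid opened right over, flat beyond it at +x (to 320 mm from the origin, 26 mm high). Rigid black insert (top 34 mm above the bench) with yellow-floored cutouts: screwdriver and wrench lie in the outer ones (y = +87, -87 mm, up to 45 mm above the bench), the middle one is empty. Origin: centre of underside.
- cutout (a point): Point on the floor of the empty cutout where a seated clamp's origin lies: 14 mm above the bench, 20 mm below the insert's top. Its x is the seated clamp's x (jaws to +x, the lid side), z up. The cutout has the clamp's outline, jaws shut and handles apart, 4 to 5 mm clear, with a raised island between the handles; a seated clamp stands 8 mm above the insert.
- scoop (a point): Middle of the finger scoops either side of the cutout, at its floor, x = +4 mm from the cutout point: as deep as the cutout, from x = -14 to +22 mm and out to y = -53 and +53 mm, so there is room for fingers beside the clamp's cheeks; there is none beside its handles.
- tongues (a point): Midway between two orange sprung snap tongues, x = -66 mm from the cutout point, at its floor. They slope outwards to their tops (3 mm above the insert) and press inwards on the seated handles from both sides (under 2 N each): a strong spring stands up to them, a tired one gives and its jaws gape. A clamp laid in stops with its tail 6 to 15 mm high and goes down to the floor only when pressed on its body (about 12 to 15 N).
- scrap_bin: Yellow open-topped scrap bin fixed on the bench, 240 mm (its x) by 200 mm (its y), 80 mm high, walls and floor 4 mm. Origin: centre of its underside.
- bin_floor (a point): Centre of the scrap bin's inner floor, 4 mm above the bench; axes as the bin.
- carton: Bystander: small cardboard carton, 60 x 100 x 60 mm high, loose. Origin: centre of its underside.
- grease_tin: Bystander: green tin with a bare metal lid, 79 mm across, 70 mm high, loose. Origin: centre of its underside.
- shackle: Bystander: steel bow shackle with a brass pin lying flat, about 95 x 80 x 18 mm, loose. Origin: under the middle of it.
There are look-alikes about, which are no part of the job. Leave any orange or purple look-alike of the clamp_a alone.

How it is judged (in metres and radians):
On the way:
1. the handles of a clamp have been squeezed so that its jaws opened (0.1 rad or more) (value of joint any of clamp_a_jaw, clamp_b_jaw above 0.1 rad), for 0.1 s.
At the end, for the whole second after the job is handed in: A strong clamp is seated in the cutout: origin within 6 mm in x and y and 3 mm in height of its point, level (0.05 rad), in line (0.1 rad), jaws shut (under 0.05 rad; a tired one would gape there). The tired clamp lies inside the scrap bin, its origin below the rim. Both at rest (((x of clamp_a in the frame of cutout between -0.006 and 0.006 m and y of clamp_a in the frame of cutout between -0.006 and 0.006 m and z of clamp_a in the frame of cutout between -0.003 and 0.003 m and angle between clamp_a's own z axis and vertical below 0.05 rad and angle between the x axis of clamp_a and the x axis of case, either way round below 0.1 rad and value of joint clamp_a_jaw below 0.05 rad and x of clamp_b in the frame of bin_floor between -0.118 and 0.118 m and y of clamp_b in the frame of bin_floor between -0.098 and 0.098 m and z of clamp_b in the frame of bin_floor between -0.006 and 0.07 m) or (x of clamp_b in the frame of cutout between -0.006 and 0.006 m and y of clamp_b in the frame of cutout between -0.006 and 0.006 m and z of clamp_b in the frame of cutout between -0.003 and 0.003 m and angle between clamp_b's own z axis and vertical below 0.05 rad and angle between the x axis of clamp_b and the x axis of case, either way round below 0.1 rad and value of joint clamp_b_jaw below 0.05 rad and x of clamp_a in the frame of bin_floor between -0.118 and 0.118 m and y of clamp_a in the frame of bin_floor between -0.098 and 0.098 m and z of clamp_a in the frame of bin_floor between -0.006 and 0.07 m)) and linear speed of each of clamp_a, clamp_b below 0.02 m/s); the robot touches nothing.
It fails at once if the cardboard carton was moved more than 40 mm (distance of carton from where it was at the start of the episode above 0.04 m).
It fails at once if the green tin was moved more than 40 mm (distance of grease_tin from where it was at the start of the episode above 0.04 m).
It fails at once if the shackle was moved more than 40 mm (distance of shackle from where it was at the start of the episode above 0.04 m).
It also fails if it takes over 67 s, if anything falls off the work surface, if the arm or the gripper's body presses on something with over 40 N, if the wrist force passes 120 N, or if a joint passes its speed limit or range.

## Working session

There is one attempt and no reset: what is moved stays moved. The work goes in short steps, each a Python script; the robot and the scene stay as the last script left them, time stands still between calls to the robot, and variables do not carry over. Pictures are saved under pics/ and viewed, and the job is handed in when it is done.

```bash
ls; mkdir -p pics; python3 - <<'E'
from plant import *
import cv2
print(current_time(),current_tcp_pos())
for n in ("top","side","wrist"):
    c=calibration(n); print(n,c)
    p,d=read_camera(n); cv2.imwrite(f"pics/{n}0.png",p)
    import numpy as np; np.save(f"pics/{n}0d.npy",d)
print(current_time())
E
```

```text
pics
0.0 [170.05468278 626.91947237 301.74318705]
top {'vfov': 46.37931774211509, 'cx': 324.81810604640583, 'cy': 249.35797156500408, 'world_from_camera': array([[ 6.34650828e-03, -9.83377885e-01,  1.81459796e-01,
         2.52483943e+02],
       [-9.99977184e-01, -6.66096010e-03, -1.12354019e-03,
         2.10029209e+01],
       [ 2.31356104e-03, -1.81448526e-01, -9.83397722e-01,
         1.38614155e+03],
       [ 0.00000000e+00,  0.00000000e+00,  0.00000000e+00,
         1.00000000e+00]])}
side {'vfov': 56.01361408347765, 'cx': 322.94149692321423, 'cy': 233.71336946973645, 'world_from_camera': array([[-9.95348336e-01, -4.62438601e-02,  8.45174280e-02,
         4.17286138e+02],
       [-9.41273464e-02,  6.53784524e-01, -7.50803462e-01,
         7.30980867e+02],
       [-2.05361361e-02, -7.55266378e-01, -6.55096150e-01,
         6.78560783e+02],
       [ 0.00000000e+00,  0.00000000e+00,  0.00000000e+00,
         1.00000000e+00]])}
wrist {'vfov': 65.70646984690485, 'cx': 318.2022896848894, 'cy': 238.72090696804025, 'world_from_camera': array([[ 2.62659997e-01,  9.36514091e-01,  2.32273726e-01,
         1.04125060e+02],
       [ 9.64884497e-01, -2.54245618e-01, -6.60081332e-02,
         6.44740590e+02],
       [-2.76296979e-03,  2.41455013e-01, -9.70408080e-01,
         3.83749097e+02],
       [ 0.00000000e+00,  0.00000000e+00,  0.00000000e+00,
         1.00000000e+00]])}
0.15
```

View pics/top0.png

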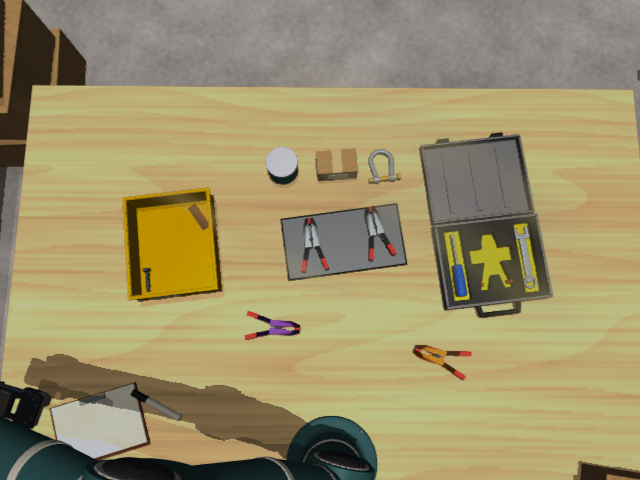

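View pics/side0.png

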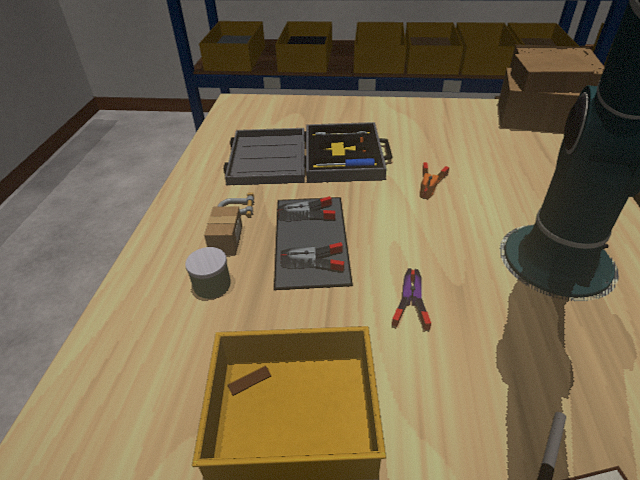

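The top view shows the two clamps on the mat (about (313,245) and (380,235)), the bin at (172,245), the case's empty cutout at (490,262), the bystanders around (280–400,165), and the purple and orange look-alikes at (272,326) and (440,360). Next I'll compute rough poses.

```bash
cat > h.py <<'E'
from plant import *
import numpy as np, cv2
def ray(cal,u,v,fish=False):
    f=240/np.tan(np.radians(cal["vfov"]/2)); x=(u-cal["cx"]);y=(v-cal["cy"])
    if fish:
        r=np.hypot(x,y); t=r/f; s=np.sin(t)/max(r,1e-9); d=np.array([x*s,y*s,np.cos(t)])
    else: d=np.array([x/f,y/f,1.])
    T=cal["world_from_camera"]; return T[:3,3],T[:3,:3]@d
def onz(cal,u,v,z,fish=False):
    o,d=ray(cal,u,v,fish); return o+d*(z-o[2])/d[2]
def blobs(mask,amin):
    n,l,s,c=cv2.connectedComponentsWithStats(mask.astype(np.uint8))
    return [(s[i,4],c[i],(l==i)) for i in range(1,n) if s[i,4]>=amin]
def redmask(p):
    h=cv2.cvtColor(p,cv2.COLOR_BGR2HSV); return ((h[...,0]<6)|(h[...,0]>174))&(h[...,1]>170)&(h[...,2]>90)
def yelmask(p):
    h=cv2.cvtColor(p,cv2.COLOR_BGR2HSV); return (h[...,0]>22)&(h[...,0]<34)&(h[...,1]>190)&(h[...,2]>120)
E
python3 - <<'E'
from h import *
c=calibration("top"); p=cv2.imread("pics/top0.png")
for a,ct,m in blobs(redmask(p),4): print("red",a,ct.round(1),onz(c,*ct,18+4).round(1))
for a,ct,m in blobs(yelmask(p),40): print("yel",a,ct.round(1),onz(c,*ct,14).round(1))
for nm,uv,z in [("bin",[(124,199),(210,189),(220,290),(129,299)],80),("mat",[(281,219),(396,205),(406,265),(290,279)],4),("case",[(432,226),(536,214),(551,297),(445,309)],36),("handle",[(500,314)],20),("lid",[(420,146),(519,134)],26),("carton",[(316,151),(357,149)],60),("tin",[(282,160)],70),("shackle",[(383,168)],9)]:
    q=[onz(c,*x,z)[:2].round(0).tolist() for x in uv]; print(nm,q,np.mean(q,0))
big=cv2.resize(p[190:320,270:560],None,fx=2.75,fy=2.75,interpolation=cv2.INTER_CUBIC); cv2.imwrite("pics/topz.png",big)
E
```

```text
red 6 [370.3 209.2] [607.5 -94.1  22. ]
red 10 [308.9 221. ] [576.   59.7  22. ]
red 49 [391. 249.] [ 506.2 -144.5   22. ]
red 46 [370.6 253.8] [493.8 -93.9  22. ]
red 41 [324.5 263.1] [469.7  20.1  22. ]
red 4 [305.  261.2] [474.   68.1  22. ]
red 41 [252.6 314.3] [343.  193.4  22. ]
red 11 [297.2 328.6] [309.2  84.9  22. ]
red 44 [250.5 335.7] [291.8 197.1  22. ]
red 15 [417.  349.4] [ 261.8 -203.1   22. ]
red 44 [465.  353.4] [ 253.1 -317.8   22. ]
red 50 [459.  374.5] [ 203.6 -301.7   22. ]
yel 119 [202.  194.5] [645.  331.6  14. ]
yel 5328 [172.9 254.9] [489.2 396.8  14. ]
yel 70 [520.  227.3] [ 565.4 -470.3   14. ]
yel 688 [493.1 254.9] [ 494.4 -399.3   14. ]
yel 107 [531.  256.5] [ 491.1 -493.4   14. ]
yel 52 [484.8 283.7] [ 422.2 -375.2   14. ]
yel 52 [461.4 297.2] [ 388.5 -316.4   14. ]
bin [[614.0, 504.0], [640.0, 298.0], [395.0, 264.0], [373.0, 475.0]] [505.5  385.25]
mat [[585.0, 131.0], [624.0, -161.0], [469.0, -184.0], [432.0, 105.0]] [527.5  -27.25]
case [[562.0, -245.0], [594.0, -504.0], [388.0, -528.0], [358.0, -270.0]] [ 475.5  -386.75]
handle [[348.0, -407.0]] [ 348. -407.]
lid [[774.0, -222.0], [808.0, -477.0]] [ 791.  -349.5]
carton [[746.0, 43.0], [752.0, -59.0]] [749.  -8.]
tin [[718.0, 126.0]] [718. 126.]
shackle [[720.0, -129.0]] [ 720. -129.]
```

View pics/wrist0.png

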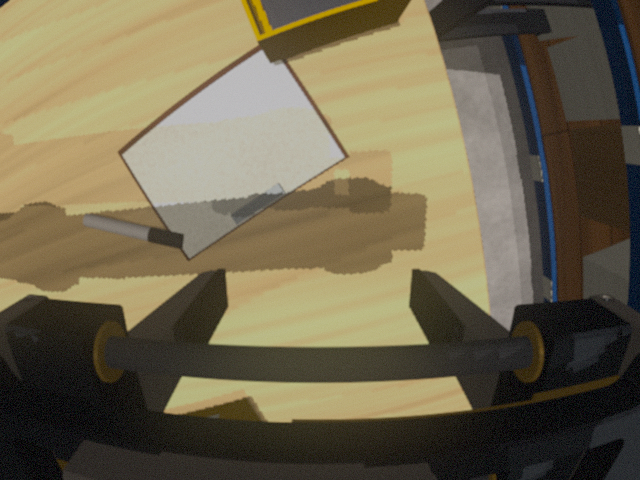

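```bash
sleep 0
python3 - <<'E'
from h import *
R=np.array(current_tcp_rot());t=np.array(current_tcp_pos());print(R.round(3))
T=calibration("wrist")["world_from_camera"]
print((R.T@(T[:3,3]-t)).round(1));print((R.T@T[:3,:3]).round(3))
for s in (1,-1):
  for nm,xy,yaw in [("mat",(528,-27),9),("case",(476,-387),7),("bin",(505,385),8),("looklo",(430,-27),9)]:
    a=np.radians(yaw); X=s*np.array([np.cos(a),np.sin(a),0]);Z=np.array([0,0,-1.]);M=np.c_[X,np.cross(Z,X),Z]
    for z in (250,95):
        q=solve_ik([*xy,z],M); print(s,nm,z,None if q is None else np.round(q,0))
E
```

```text
[[-0.965  0.262 -0.   ]
 [ 0.262  0.965 -0.001]
 [-0.    -0.001 -1.   ]]
[ 68.3  -0.2 -81.9]
[[-0.001 -0.97  -0.241]
 [ 1.    -0.001 -0.001]
 [ 0.001 -0.241  0.97 ]]
1 mat 250 [-44.  27.  56. 114. -27.  53. -55.]
1 mat 95 [-24.  36.  30. 117. -31.  34. -54.]
1 case 250 [  0.  34.  50. 102. -30.  58. -21.]
1 case 95 [ 12.  43.  33. 106. -33.  42. -19.]
1 bin 250 [ -66.   32.   36.   99.  -22.   57. -104.]
1 bin 95 [-62.  44.  30. 102. -31.  43. -98.]
1 looklo 250 [-50.  13.  56. 127. -15.  47. -65.]
1 looklo 95 [-31.  32.  36. 131. -40.  29. -44.]
-1 mat 250 [-26.  20.  31. 113. -13.  50. 111.]
-1 mat 95 [-11.  34.  13. 117. -14.  31. 111.]
-1 case 250 [  3.  32.  45. 102. -27.  57. 156.]
-1 case 95 [ 16.  41.  27. 105. -28.  40. 156.]
-1 bin 250 [-41.  28.   1.  97.  -1.  55.  58.]
-1 bin 95 [-40.  40.  -0. 101.   0.  39.  57.]
-1 looklo 250 [-29.  10.  31. 126.  -7.  46. 106.]
-1 looklo 95 [-10.  27.  11. 129. -12.  24. 110.]
```

```bash
cat >> h.py <<'E'
def pose(yaw):
    a=np.radians(yaw); X=np.array([np.cos(a),np.sin(a),0]);Z=np.array([0,0,-1.]); return np.c_[X,np.cross(Z,X),Z]
E
python3 - <<'E'
from h import *
import pickle
move_pose([450,-25,230],pose(9)); print(current_time(),current_tcp_pos(),np.round(current_joint_positions()))
c=calibration("wrist");p,d=read_camera("wrist");cv2.imwrite("pics/w1.png",p);pickle.dump((c,d),open("pics/w1.pkl","wb"))
for a,ct,m in blobs(redmask(p),15): print("red",a,ct.round(1),onz(c,*ct,18,True).round(1))
E
```

```text
2.675 [450.31619194 -24.17734059 229.99196899] [-49.  19.  57. 125. -22.  46. -59.]
red 64 [438.8  56.3] [610. -98.  18.]
red 65 [237.3  60.3] [578.1  61.1  18. ]
red 375 [475.2 191.1] [ 505.6 -149.7   18. ]
red 306 [416.  195.8] [492.  -98.3  18. ]
red 336 [205.1 199.8] [461.8  71.6  18. ]
red 462 [268.8 201.4] [468.1  18.6  18. ]
```

View pics/w1.png

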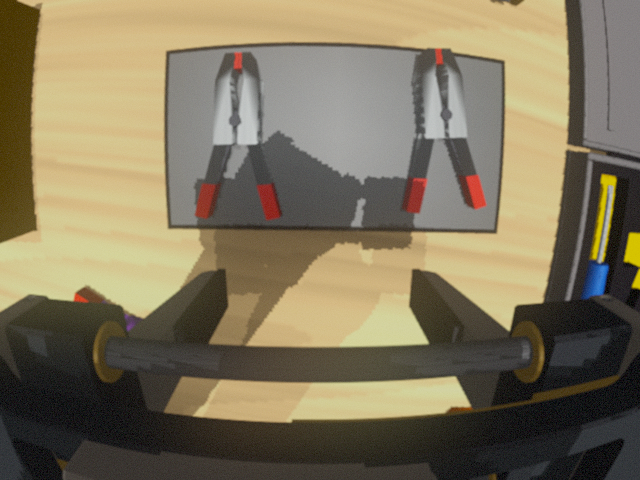

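```bash
cat >> h.py <<'E'
def clamp_est(c,tip,h1,h2,pin,fish=True):
    t=onz(c,*tip,32,fish)[:2]; a=onz(c,*h1,24,fish)[:2]; b=onz(c,*h2,24,fish)[:2]; m=(a+b)/2; p=onz(c,*pin,35,fish)[:2]
    d=t-m; u=d/np.hypot(*d); yaw=np.degrees(np.arctan2(u[1],u[0])); pl=(p-m)@u; tl=(t-m)@u
    print("yaw",yaw.round(1),"pin",p.round(1),"pin along",pl.round(1),"tip along",tl.round(1),"pin lateral",np.round(-(p-m)@np.array([-u[1],u[0]]),1),"hspan",np.hypot(*(a-b)).round(1))
    return m+u*pl,yaw
E
python3 - <<'E'
from h import *
import pickle
c,d=pickle.load(open("pics/w1.pkl","rb"))
print(clamp_est(c,(237.3,60.3),(205.1,199.8),(268.8,201.4),(234.5,120.5)))
print(clamp_est(c,(438.8,56.3),(475.2,191.1),(416,195.8),(446,116)))
E
```

```text
yaw 7.1 pin [528.1  51.4] pin along 62.5 tip along 110.0 pin lateral 0.3 hspan 52.3
(array([528.01908061,  51.69805613]), np.float64(7.133685303858797))
yaw 14.6 pin [ 558.8 -105.9] pin along 61.8 tip along 110.0 pin lateral -0.3 hspan 52.1
(array([ 558.89870505, -106.16840459]), np.float64(14.626076409994903))
```

```bash
cat >> h.py <<'E'
def squeeze(o,yaw,f):
    u=np.array([np.cos(np.radians(yaw)),np.sin(np.radians(yaw))]); g=np.array(o)-55*u; R=pose(yaw)
    move_pose([*g,150],R); servo_line([*g,96]); print("down",current_time(),np.round(current_contact_force(),1))
    clamp(f); sleep(0.3); print("width",f,current_width(),current_time())
E
python3 - <<'E'
from h import *
squeeze((528,51.7),7.1,8)
p,d=read_camera("wrist");cv2.imwrite("pics/w2.png",p)
E
```

```text
down 3.75 [-0.5 -0.5  0.1]
width 8 31.241187195076506 4.9917
```

View pics/w2.png

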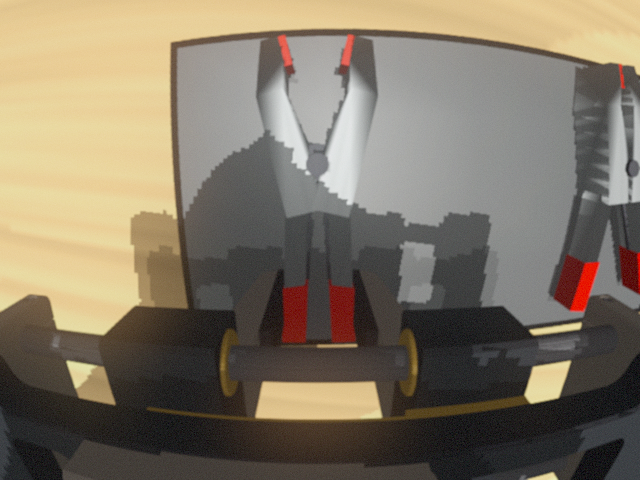

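The left clamp opened fully at 8 N (handles at (300,315), width 31 mm), so it is the tired one. I'll release it, recheck its pose, and take it by the cheeks.

```bash
python3 - <<'E'
from h import *
open_gripper(); sleep(0.2); print(current_width(),current_time())
c=calibration("wrist");p,d=read_camera("wrist");cv2.imwrite("pics/w3.png",p)
for a,ct,m in blobs(redmask(p),15): print("red",a,ct.round(1),onz(c,*ct,24,True).round(1))
E
```

```text
92.1147217583352 6.2333
red 51 [621.4  76.4] [ 609.3 -100.3   24. ]
red 26 [625.1 252.9] [ 514.7 -125.8   24. ]
red 124 [637.9 271. ] [ 505.2 -143.6   24. ]
red 1039 [578.2 279.5] [496.2 -92.2  24. ]
red 1254 [261.1 313.4] [463.2  70.1  24. ]
red 1193 [374.9 312.8] [469.9  18.2  24. ]
red 26 [558.5 296.2] [486.1 -81.3  24. ]
```

View pics/w3.png

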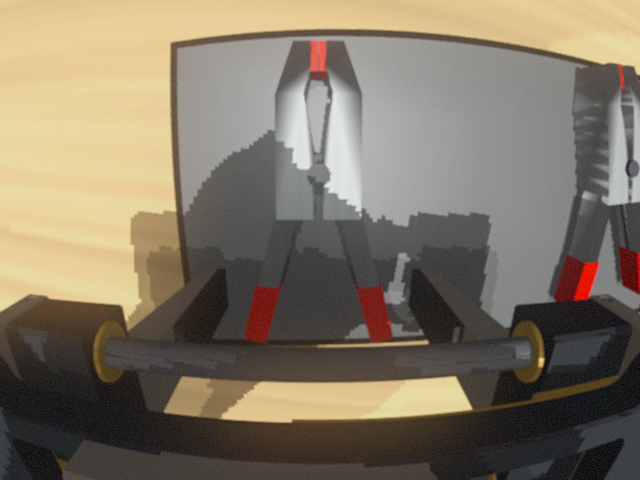

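```bash
python3 - <<'E'
from h import *
R=np.array(current_tcp_rot());t=np.array(current_tcp_pos())
t2=t+60*R[:,0]; t2[2]=96
servo_line(t2,vel=120); clamp(25); print("w",current_width(),current_time())
servo_line([t2[0],t2[1],230],vel=250); print("w",current_width(),np.round(current_contact_force(),1))
move_pose([500,387,230],pose(8)); print("w",current_width(),current_time())
servo_line([500,387,125],vel=250)
open_gripper(); servo_line([500,387,230],vel=300); print(current_time())
c=calibration("wrist");p,d=read_camera("wrist");cv2.imwrite("pics/w4.png",p)
E
```

```text
w 33.843800217674236 7.8417
w 33.63552384334104 [ 0.5  0.  -0.5]
w 33.712915569158056 9.8
11.825
```

View pics/w4.png

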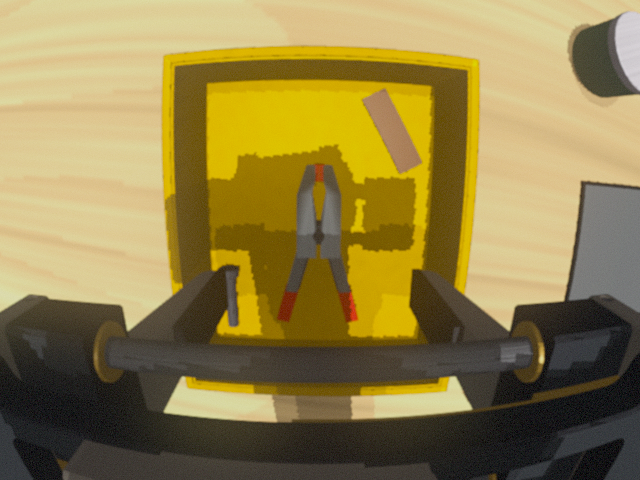

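The tired clamp lies flat in the bin, with its pin at (319,230). Next I'll squeeze the other clamp.

```bash
python3 - <<'E'
from h import *
squeeze((558.9,-106.2),14.4,8)
clamp(14); sleep(.3); print("w14",current_width())
p,d=read_camera("wrist");cv2.imwrite("pics/w5.png",p)
open_gripper(); sleep(0.2); print(current_width(),current_time())
p,d=read_camera("wrist");cv2.imwrite("pics/w6.png",p)
E
```

```text
down 14.2417 [ 0.5 -1.3 -0.1]
width 8 55.2995720776855 15.1917
w14 39.29192792472425
92.01305229548112 16.9417
```

View pics/w6.png

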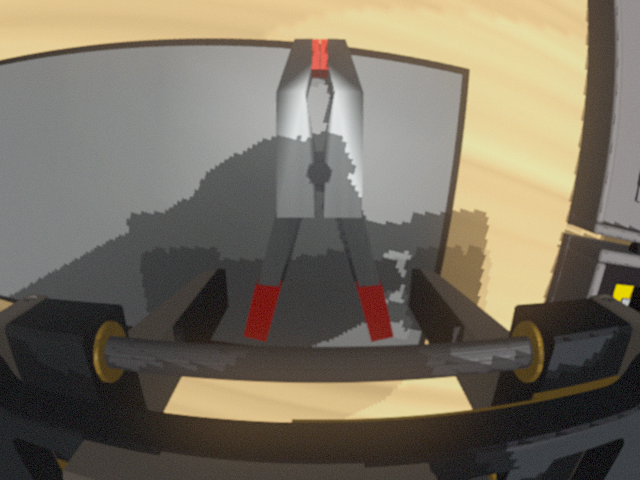

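```bash
python3 - <<'E'
from h import *
import pickle
c=calibration("wrist"); print(current_tcp_pos(), "pin",onz(c,319,172,35,True), clamp_est(c,(319,58),(262,312),(375,312),(319,172)))
t=np.array(current_tcp_pos()); servo_line([t[0],t[1],200],vel=300)
move_pose([430,-400,210],pose(7)); print(current_time())
c=calibration("wrist");p,d=read_camera("wrist");cv2.imwrite("pics/w7.png",p);pickle.dump((c,d),open("pics/w7.pkl","wb"))
E
```

```text
yaw 14.3 pin [ 561.3 -105.9] pin along 63.8 tip along 109.0 pin lateral 0.1 hspan 51.9
[ 505.61759648 -119.86820329   95.9975839 ] pin [ 561.30435722 -105.85071691   35.        ] (array([ 561.28993012, -105.7939679 ]), np.float64(14.263933787047199))
18.6083
```

View pics/w7.png

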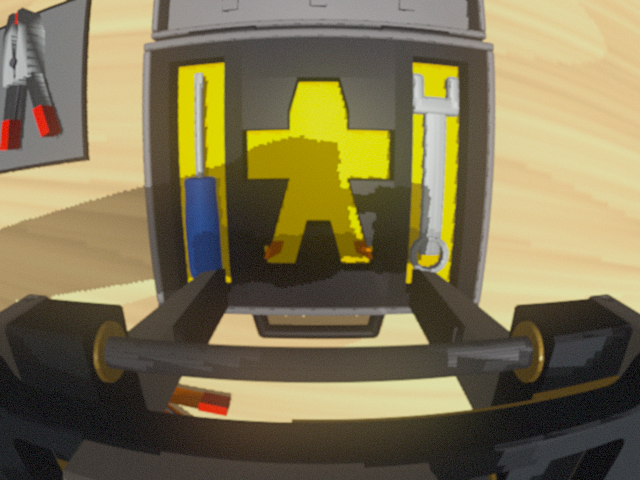

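```bash
python3 - <<'E'
from h import *
import pickle
c,d=pickle.load(open("pics/w7.pkl","rb")); p=cv2.imread("pics/w7.png")
h=cv2.cvtColor(p,cv2.COLOR_BGR2HSV); m=(h[...,0]>18)&(h[...,0]<36)&(h[...,1]>150)&(h[...,2]>60)
b=[x for x in blobs(m,500) if 240<x[1][0]<400][0]; M=b[2]; print(b[0],b[1])
vis=p.copy(); vis[M]=(255,0,255); cv2.imwrite("pics/m7.png",vis)
W=lambda u,v:onz(c,u,v,14,True)[:2]
def edgeX(cols,r0,r1,first=True):
    out=[]
    for u in cols:
        r=np.where(M[r0:r1,u])[0]
        if len(r): out.append(W(u,(r0+r[0]-.5) if first else (r0+r[-1]+.5)))
    return np.array(out)
def edgeY(rows,c0,c1,first=True):
    out=[]
    for v in rows:
        r=np.where(M[v,c0:c1])[0]
        if len(r): out.append(W((c0+r[0]-.5) if first else (c0+r[-1]+.5),v))
    return np.array(out)
E={"scF_l":edgeX(range(252,285),110,170),"scF_r":edgeX(range(355,386),110,170),"scB_l":edgeX(range(252,284),140,200,False),"scB_r":edgeX(range(356,386),140,200,False),
"sL":edgeY(range(136,174),230,320),"sR":edgeY(range(136,174),320,410,False),"nose":edgeX(range(304,338),60,120),"nL":edgeY(range(90,115),270,318),"nR":edgeY(range(90,115),318,370,False)}
for k,v in E.items():
    l=cv2.fitLine(v.astype(np.float32),cv2.DIST_HUBER,0,.01,.01).ravel(); a=np.degrees(np.arctan2(l[1],l[0])); print(k,np.median(v,0).round(1),"ang",((a+45)%90-45).round(1))
for th in (6.5,7,7.5,8):
    u=np.array([np.cos(np.radians(th)),np.sin(np.radians(th))]); n=np.array([-u[1],u[0]])
    q={k:np.median(v@(u if k[:2] in("sc","no") else n)) for k,v in E.items()}
    print(th,{k:round(float(x),1) for k,x in q.items()})
    x0=np.mean([q["scF_l"]-22,q["scF_r"]-22,q["scB_l"]+14,q["scB_r"]+14]); y0=(q["sL"]+q["sR"])/2; yn=(q["nL"]+q["nR"])/2
    print(" x0",round(x0,1),"nose-x0",round(q["nose"]-x0,1),"y0",round(y0,1),"ynose",round(yn,1),"pt",(u*x0+n*(y0+yn)/2).round(1))
E
```

```text
15401 [317.46808649 168.12012207]
scF_l [ 507.2 -351.4] ang 7.8
scF_r [ 515.9 -426.4] ang 5.9
scB_l [ 468.4 -355.3] ang 5.0
scB_r [ 478.6 -431.9] ang -37.2
sL [ 486.  -333.9] ang 3.9
sR [ 499.6 -444.8] ang 6.3
nose [ 547.9 -385.5] ang 8.4
nL [ 528.7 -365.9] ang -7.1
nR [ 533.6 -405.8] ang 22.1
6.5 {'scF_l': 464.0, 'scF_r': 464.5, 'scB_l': 425.8, 'scB_r': 426.6, 'sL': -387.2, 'sR': -498.1, 'nose': 501.0, 'nL': -423.2, 'nR': -463.6}
 x0 441.2 nose-x0 59.8 y0 -442.7 ynose -443.4 pt [ 488.5 -390.2]
7 {'scF_l': 460.3, 'scF_r': 460.2, 'scB_l': 422.2, 'scB_r': 422.4, 'sL': -391.1, 'sR': -502.0, 'nose': 497.2, 'nL': -427.3, 'nR': -467.8}
 x0 437.3 nose-x0 59.9 y0 -446.5 ynose -447.6 pt [ 488.5 -390.4]
7.5 {'scF_l': 456.7, 'scF_r': 455.9, 'scB_l': 418.5, 'scB_r': 418.1, 'sL': -395.0, 'sR': -505.7, 'nose': 493.2, 'nL': -431.5, 'nR': -472.0}
 x0 433.3 nose-x0 59.9 y0 -450.3 ynose -451.7 pt [ 488.4 -390.6]
8 {'scF_l': 453.0, 'scF_r': 451.5, 'scB_l': 414.8, 'scB_r': 413.8, 'sL': -398.8, 'sR': -509.5, 'nose': 489.2, 'nL': -435.7, 'nR': -476.1}
 x0 429.3 nose-x0 59.9 y0 -454.1 ynose -455.9 pt [ 488.4 -390.8]
```

View pics/m7.png

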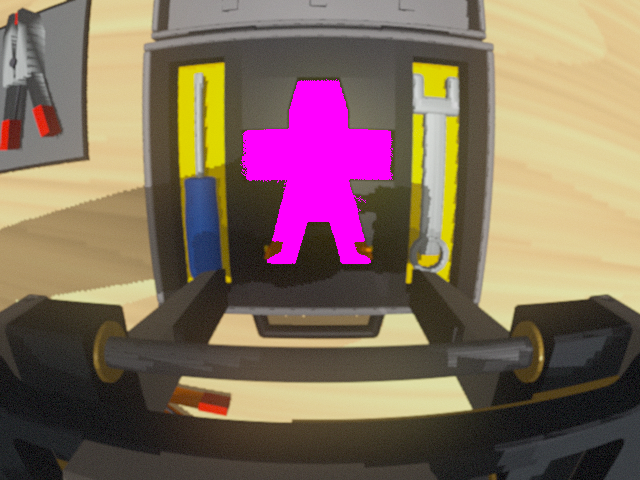

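```bash
python3 - <<'E'
from h import *
R=pose(14.3); g=np.array([560.3,-105.9])+5*R[:2,0]
move_pose([*g,190],R); servo_line([*g,111],vel=200); clamp(25); print("w",current_width(),current_time(),np.round(current_contact_force(),1))
servo_line([*g,210],vel=250)
c=calibration("wrist");p,d=read_camera("wrist");cv2.imwrite("pics/w8.png",p); print("w",current_width(),current_tcp_pos(),np.round(current_contact_force(),1))
R=pose(7.2); q=np.array([488.4,-390.5])+5*R[:2,0]
move_pose([*q,200],R); servo_line([*q,150],vel=200); print(current_time(),current_tcp_pos(),np.round(current_contact_force(),1))
p,d=read_camera("wrist");cv2.imwrite("pics/w9.png",p)
E
```

```text
w 33.7085562792196 21.3417 [-0.1  0.1  0.2]
w 33.134988954166644 [ 564.22514678 -103.88903361  208.43130881] [-0.3 -0.  -1.8]
23.475 [ 494.00443362 -388.65995269  149.71556086] [ 0.  -0.8 -1. ]
```

View pics/w8.png

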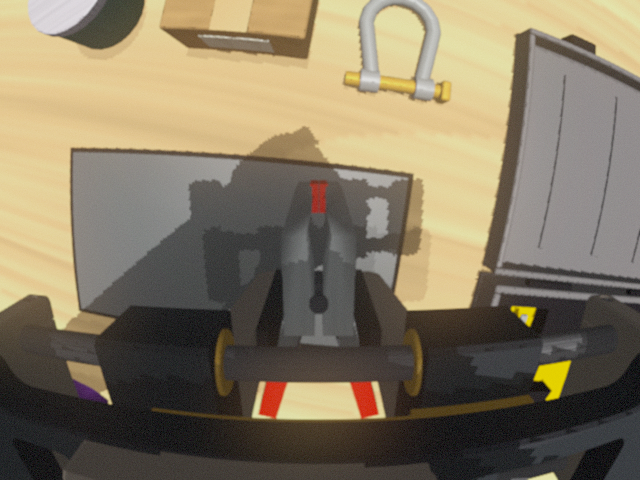

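View pics/w9.png

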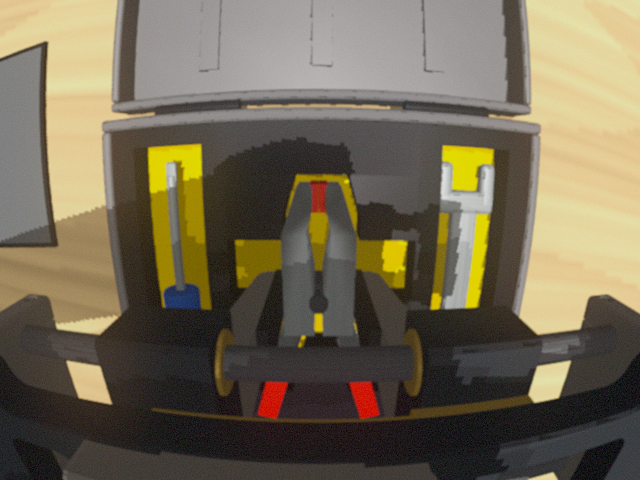

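```bash
python3 - <<'E'
from h import *
c=calibration("wrist"); t=np.array(current_tcp_pos());R=np.array(current_tcp_rot())
f=lambda u,v,z:np.round(R.T@(onz(c,u,v,z,True)-t),1)[:2]
print("cut nose",f(320,174,14),"scoop L/R",f(235,255,14),f(407,255,14),"scoop F",f(260,240,14),"scoop F r",f(390,240,14))
for z in (60,71): print("tip",f(319,181,z))
print("pin",f(319,303,74),t)
E
```

```text
cut nose [51.3  1.2] scoop L/R [  1.8 -51.8] [ 1.6 55.7] scoop F [ 11.4 -35.5] scoop F r [11.3 44.3]
tip [51.3  0.5]
tip [52.3  0.5]
pin [-3.6  0.4] [ 494.22300931 -389.47928907  150.72583715]
```

```bash
python3 - <<'E'
from h import *
q=np.array([491.7,-391.1])
servo_line([*q,150],vel=50); servo_line([*q,136],vel=80); sleep(.15); print(current_tcp_pos().round(1) if hasattr(current_tcp_pos(),'round') else current_tcp_pos(),np.round(current_contact_force(),1))
for z in range(134,122,-2):
    servo_line([*q,z],vel=30); F=np.array(current_contact_force()); print(z,np.round(current_tcp_pos(),1),F.round(1),current_width().__round__(1))
    if abs(F[2])>8: break
print(current_time())
p,d=read_camera("wrist");cv2.imwrite("pics/w10.png",p)
E
```

```text
[ 491.6 -391.3  136. ] [ 0.4 -0.  -2.1]
134 [ 491.7 -391.   134. ] [-1.   0.2 -2.3] 33.7
132 [ 491.6 -391.   131.8] [-0.1  0.5 -2.3] 33.4
130 [ 491.6 -390.9  129.9] [-0.7  0.3 -1.9] 33.4
128 [ 491.6 -391.   128. ] [-0.   1.4  0.2] 33.6
126 [ 491.7 -391.3  126.1] [-0.  -0.   1.3] 33.5
124 [ 491.8 -391.3  124.1] [-0.6 -0.3  0.9] 33.7
25.75
```

View pics/w10.png

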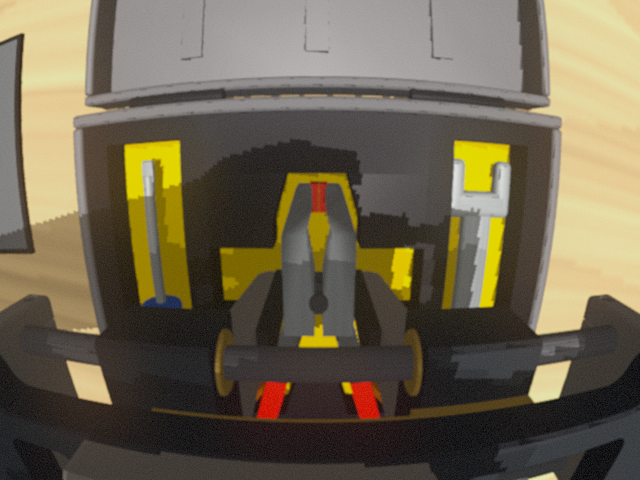

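The clamp is centred in the cutout, with its nose at (319,185) inside the yellow outline (280–357), and it is meeting the tongues lightly. I'll release it and check from above.

```bash
python3 - <<'E'
from h import *
import pickle
open_gripper(); q=np.array(current_tcp_pos()); R=pose(7.2); print(np.round(current_contact_force(),1))
b=q.copy(); b[2]=200; servo_line(b,vel=250); b[:2]-=55*R[:2,0]; servo_line(b,vel=250); sleep(.1); print(current_time())
c=calibration("wrist");p,d=read_camera("wrist");cv2.imwrite("pics/w11.png",p);pickle.dump((c,d),open("pics/w11.pkl","wb"))
E
```

```text
[ 0.8 -0.8 -0.2]
27.675
```

View pics/w11.png

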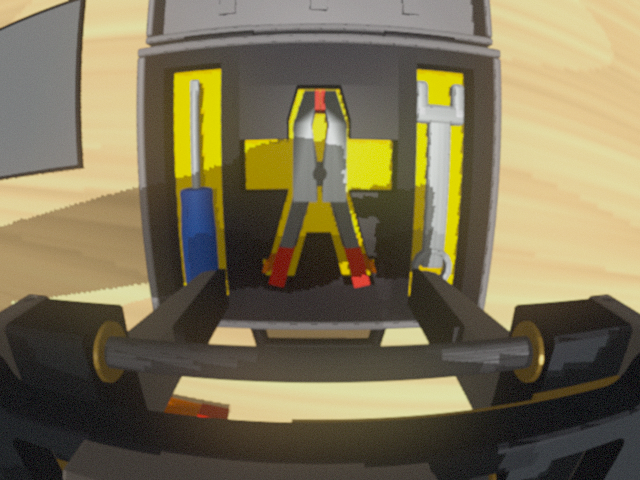

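```bash
python3 - <<'E'
from h import *
R=pose(7.2); g=np.array([487.7,-391.8])-13*R[:2,0]
clamp(10); servo_line([*g,150],vel=200); sleep(.1); print(current_time(),current_width(),np.round(current_contact_force(),1))
z=144
while z>=128:
    servo_line([*g,z],vel=20); F=np.array(current_contact_force()); print(z,np.round(current_tcp_pos(),1),F.round(1))
    if F[2]>26: break
    z-=1.5
sleep(.2); print(np.round(current_tcp_pos(),1),np.round(current_contact_force(),1),current_time())
E
```

```text
29.6333 0.7432748846184589 [-0.2  0.2 -0.2]
144 [ 474.7 -393.4  144. ] [-0.3 -0.3  1.3]
142.5 [ 474.8 -393.4  142.4] [0.8 0.4 0. ]
141.0 [ 474.8 -393.4  140.9] [-0.4  0.3 -0.2]
139.5 [ 474.8 -393.4  139.4] [-0.   0.2 -0.5]
138.0 [ 474.8 -393.4  137.9] [-0.3 -0.6 -0.7]
136.5 [ 474.8 -393.4  136.4] [ 0.2 -0.2 -0.3]
135.0 [ 474.7 -393.4  134.9] [ 0.  -0.1  0.1]
133.5 [ 474.9 -393.6  133.7] [ 0.6 -0.5  2. ]
132.0 [ 474.5 -393.9  132.4] [-1.   0.3  4.3]
130.5 [ 474.  -394.1  131. ] [-2.6 -0.5  7.7]
129.0 [ 473.9 -394.4  130.5] [-3.9  1.7 13.6]
[ 473.9 -394.4  130.5] [-5.8  2.  13.1] 32.7833
```

```bash
python3 - <<'E'
from h import *
R=pose(7.2); g=np.array([487.7,-391.8])-13*R[:2,0]
for z in (128,127,126,125,124):
    servo_line([*g,z],vel=20); F=np.array(current_contact_force()); print(z,np.round(current_tcp_pos(),1),F.round(1))
    if F[2]>26: break
b=[*g,200]; servo_line(b,vel=200); b[0]-=38;b[1]-=5; servo_line(b,vel=250); open_gripper(); print(current_time())
import pickle
c=calibration("wrist");p,d=read_camera("wrist");cv2.imwrite("pics/w12.png",p);pickle.dump((c,d),open("pics/w12.pkl","wb"))
E
```

```text
128 [ 473.9 -394.4  130.4] [-6.9  4.1 21.3]
127 [ 473.9 -394.5  130.4] [-8.   4.9 28.8]
35.475
```

View pics/w12.png

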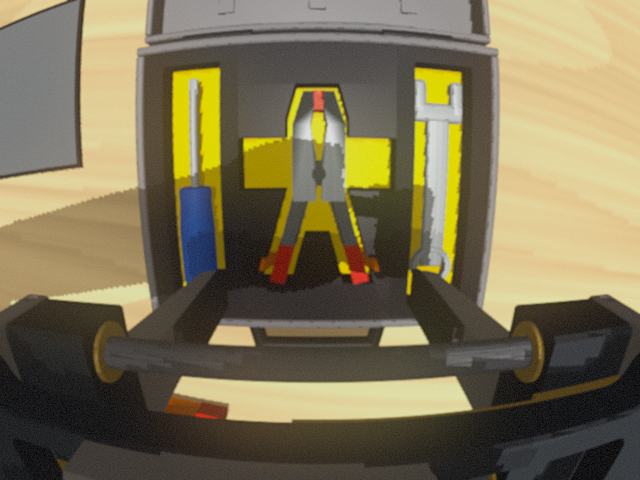

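```bash
python3 - <<'E'
from h import *
import pickle
for n in ("w11","w12"):
    c,d=pickle.load(open(f"pics/{n}.pkl","rb"))
    def P(u,v):
        o,r=ray(c,u,v,True); cal=c["world_from_camera"]; k=(cal[:3,:3].T@r)[2]
        return o+r*(np.median(d[v-2:v+3,u-2:u+3])/k)
    print(n,{k:P(*uv).round(1).tolist() for k,uv in dict(bodyfL=(302,130),bodyfR=(338,130),bodybL=(303,192),bodybR=(336,192),tailL=(284,262),tailR=(353,262),sleeveL=(280,272),sleeveR=(358,272),insert=(265,110),insert2=(390,240),cutfloor=(265,160)).items()})
c,d=pickle.load(open("pics/w12.pkl","rb")); p=cv2.imread("pics/w12.png")
for a,ct,m in blobs(redmask(p),15): print("red",a,ct.round(1),onz(c,*ct,34,True).round(1))
cv2.imwrite("pics/z12.png",cv2.resize(p[70:300,220:420],None,fx=2.6,fy=2.6,interpolation=cv2.INTER_CUBIC))
ps,_=read_camera("top"); cv2.imwrite("pics/t2.png",ps)
E
```

```text
w11 {'bodyfL': [514.1, -377.4, 42.9], 'bodyfR': [517.0, -400.0, 43.0], 'bodybL': [474.8, -382.9, 44.9], 'bodybR': [477.5, -403.8, 45.2], 'tailL': [425.8, -375.6, 42.1], 'tailR': [431.7, -421.9, 42.4], 'sleeveL': [418.5, -373.6, 42.5], 'sleeveR': [425.2, -426.3, 42.7], 'insert': [525.2, -350.9, 33.7], 'insert2': [448.1, -446.4, 33.9], 'cutfloor': [490.9, -352.1, 13.6]}
w12 {'bodyfL': [513.2, -378.6, 41.9], 'bodyfR': [516.1, -401.3, 41.9], 'bodybL': [473.4, -384.0, 41.8], 'bodybR': [476.1, -405.3, 42.0], 'tailL': [422.9, -376.4, 36.6], 'tailR': [428.8, -423.9, 36.6], 'sleeveL': [415.2, -374.3, 36.8], 'sleeveR': [422.0, -428.5, 36.9], 'insert': [524.4, -352.1, 33.9], 'insert2': [447.0, -447.7, 33.9], 'cutfloor': [490.0, -353.3, 13.8]}
red 469 [281.  264.7] [ 419.7 -374.3   34. ]
red 410 [356.7 267.7] [ 424.1 -427.5   34. ]
red 64 [204.8 415.7] [ 268.2 -318.    34. ]
```

View pics/z12.png

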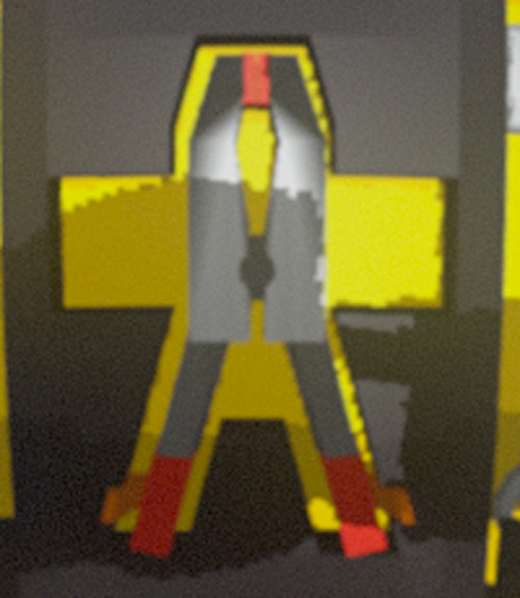

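View pics/t2.png

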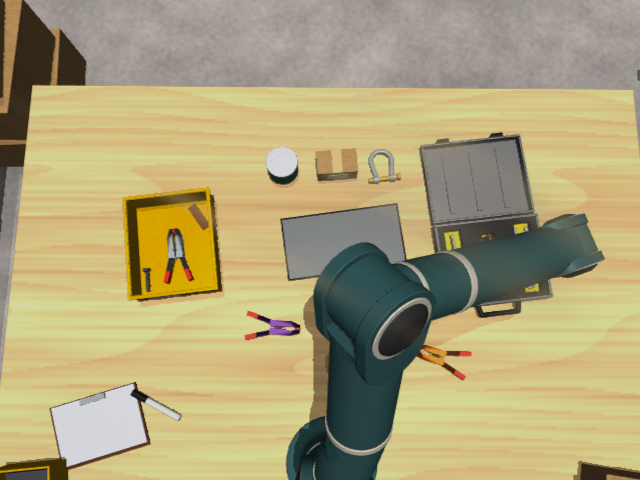

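```bash
python3 - <<'E'
from h import *
import pickle
c,d=pickle.load(open("pics/w12.pkl","rb"))
f=lambda X,Y,z:onz(c,220+X/2.6,70+Y/2.6,z,True)[:2]
a=np.radians(7.2);u=np.array([np.cos(a),np.sin(a)]);n=np.array([-u[1],u[0]])
k=lambda p:np.round([p@u,p@n],1)
print("pin",k(f(257,268,45)),"cutpt(prev)",k(np.array([488.4,-390.5])))
print("scoop F/B L/R",k(f(100,178,14)),k(f(100,306,14)),k(f(62,240,14)),k(f(443,240,14)),"F/B right",k(f(400,178,14)),k(f(400,306,14)))
print("nose cut",k(f(257,45,14)),"tip",k(f(257,55,40)),"gap between jaw pads: see")
E
```

```text
pin [ 434.1 -450.6] cutpt(prev) [ 435.6 -448.6]
scoop F/B L/R [ 457.6 -407.3] [ 421.7 -406.7] [ 440.5 -396.3] [ 440.4 -502.6] F/B right [ 457.4 -490.2] [ 421.6 -490.7]
nose cut [ 494.2 -450.7] tip [ 487.4 -450.7] gap between jaw pads: see
```

```bash
python3 - <<'E'
from h import *
print(current_time(),np.round(current_contact_force(),1)); print(hand_in())
E
```

```text
35.575 [-0.4 -0.3  0.6]
the job is handed in; nothing more can be done
None
```

The tired clamp is in the scrap bin and the strong one is pressed home in the case cutout. I handed the job in at 35.6 s of the 67 s allowed.

- **Springs:** The left clamp closed to 31 mm at 8 N, which is fully open, so it is the tired one. The right clamp stood at 55 mm at 8 N and 39 mm at 14 N, so it is the strong one.
- **Scrap bin:** The tired clamp was carried by its cheeks and lies flat on the bin floor. The last top view shows it there.
- **Kit case:** The strong clamp was laid in and pressed to a hard stop at about 29 N.
  - **Height and level:** The final depth check gave the body top at 42 mm front and rear, so it is level. The handles are at 36.7 mm.
  - **Position:** The pin is about 1.4 mm in x and 1.1 mm in y from the cutout point. In line it is within about 0.5°.
  - **Jaws:** They look shut in the picture. I did not measure the opening.
- **Bystanders:** The carton, tin and shackle look unmoved in the last top view, and the orange and purple look-alikes were left alone.
- **Disagreements:** Early wrist-camera estimates differed by up to about 2.5 mm between views. I corrected the position just before the clamp went in. No check failed.

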